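# Pack the breakfast carrier and hold it up by its bail

### The job

Pack the open wooden breakfast carrier: lay the loose wooden divider board flat inside it on top of the two tins, finger bar upwards, and stand both egg cups upright on the board, one either side of the finger bar, on the middle line below the handle so that the carrier will hang level. Then swing the handle up by its wooden roller, lift the carrier by the roller well clear of the worktop (about 10 cm), and finish while holding it there, still and level, with everything in its place; do not disturb the salt shaker, teaspoon or garlic.

Things in the scene. Friction and masses are not known exactly. Their poses are not given: they have to be found in the camera images.
- carrier: Open beech carrier, 0.45 kg empty. Origin: centre of its underside, z up. Outside 132 (x) x 180 (y) mm, inside 116 x 160 mm; inner floor at z = 9 mm. Side walls (x = +-62) 56 mm high, end walls (y = +-85) 72 mm, with a 60 mm wide round ear up to 88 mm. Bail pivots: axis along y, at x = 0, z = 74 mm. Lifted by the bail it swings freely on them: it hangs level only with the load centred on x = 0.
- bail (a joint): Angle of the steel bail handle, rad: 0 = lying level to the carrier's -x side on studs (roller 104 mm from the pivot axis, 74 mm above the carrier's underside); 1.57 = straight up (roller 178 mm above the underside); 3.14 = lying to +x. Turns almost freely and drops to a side if let go. Wire 5 mm thick; its arms run outside the end walls, 190 mm apart.
- grip: Wooden roller in the middle of the bail; origin: its middle. 18 mm diameter, 92 mm long, lying along the carrier's y (its own x and z axes turn as it rolls). It turns freely on the wire: pinch it firmly across the diameter, fingers closing along the carrier's x, and carry it round the arc without turning the hand.
- divider: Loose wooden divider board 110 (x) x 154 (y) x 6 mm, 0.1 kg; origin: centre of its underside. A finger bar stands in the middle of its top, 10 mm thick (y), 50 mm long (x), top 30 mm above the underside: pinch it, fingers closing along y. Fits the carrier either way round with 3 mm play each side; on the tins its underside is 35 mm above the carrier's origin.
- tin_a: Flat tin 63 x 105 x 26 mm, 0.15 kg, long side along its y; origin: centre of its underside. Already lies in the carrier, towards the carrier's -y end.
- tin_b: The same kind of tin, towards the carrier's +y end; the two are the lower layer.
- egg_cup_a: Turned wooden egg cup with a brown egg in it, 0.115 kg, 79 mm high; origin: centre of its foot, z up. The round bowl is 49 mm across at its rim, 50 mm above the foot: grip across the bowl with the TCP about 42 mm above the foot. Its place on the board: on the carrier's x = 0 line, about 40 mm from the middle, at either end.
- egg_cup_b: The second egg cup, exactly like the first; they may swap places.
- salt_shaker: Small glass salt shaker, 44 x 44 x 90 mm; origin: centre of its foot. Bystander.
- teaspoon: Steel teaspoon lying flat, 130 x 26 x 11 mm; origin: centre of its underside. Bystander.
- garlic: Garlic bulb, 60 mm; origin: centre of its underside. Bystander.
Not all that is in view belongs to the job. What is shaped like the egg_cup_a but green is not meant.

How it is judged:
On the way, in this order (a step that is already met when the one before it is completed fails the run):
1. the divider board lies flat on the tins inside the carrier, let go (z of divider in the frame of carrier between 0.031 and 0.039 m and angle between the z axis of divider and the z axis of carrier, either way round below 0.06 rad and distance between divider and carrier below 0.04 m and angle between divider's own z axis and vertical below 0.5 rad and contact force between the fingers and divider below 0.1 N and height (world z) of carrier below 0.01 m), for 0.2 s.
2. both egg cups stand upright on the board, one either side of the finger bar, let go, with the carrier still standing (z of divider in the frame of carrier between 0.031 and 0.039 m and angle between the z axis of divider and the z axis of carrier, either way round below 0.06 rad and distance between divider and carrier below 0.04 m and angle between divider's own z axis and vertical below 0.5 rad and z of egg_cup_a in the frame of carrier between 0.035 and 0.047 m and x of egg_cup_a in the frame of carrier between -0.02 and 0.02 m and angle between each of egg_cup_a, egg_cup_b's own z axis and vertical below 0.2 rad and z of egg_cup_b in the frame of carrier between 0.035 and 0.047 m and x of egg_cup_b in the frame of carrier between -0.02 and 0.02 m and ((y of egg_cup_a in the frame of carrier between 0.026 and 0.06 m and y of egg_cup_b in the frame of carrier between -0.06 and -0.026 m) or (y of egg_cup_a in the frame of carrier between -0.06 and -0.026 m and y of egg_cup_b in the frame of carrier between 0.026 and 0.06 m)) and contact force between the fingers and egg_cup_a below 0.1 N and contact force between the fingers and egg_cup_b below 0.1 N and height (world z) of carrier below 0.01 m), for 0.2 s.
3. the carrier hangs clear of the worktop from its roller (height (world z) of carrier above 0.03 m and contact force between the fingers and grip above 3 N), for 0.1 s.
At the end, for the whole second after the job is handed in: Held by the roller (over 3 N), underside 60-200 mm up, level to 0.12 rad, under 0.03 m/s and 0.15 rad/s, bail upright to 0.35 rad. Tins on the floor, divider flat on them, egg cups upright on it, not touched, within 20 mm of x = 0 and 26-60 mm from the middle, one towards each end (height (world z) of carrier between 0.06 and 0.2 m and angle between carrier's own z axis and vertical below 0.12 rad and linear speed of carrier below 0.03 m/s and angular speed of carrier below 0.15 rad/s and contact force between the fingers and grip above 3 N and value of joint bail between 1.2 and 1.94 rad and z of divider in the frame of carrier between 0.031 and 0.039 m and angle between the z axis of divider and the z axis of carrier, either way round below 0.06 rad and distance between divider and carrier below 0.04 m and angle between divider's own z axis and vertical below 0.5 rad and z of egg_cup_a in the frame of carrier between 0.035 and 0.047 m and x of egg_cup_a in the frame of carrier between -0.02 and 0.02 m and angle between each of egg_cup_a, egg_cup_b's own z axis and vertical below 0.2 rad and z of egg_cup_b in the frame of carrier between 0.035 and 0.047 m and x of egg_cup_b in the frame of carrier between -0.02 and 0.02 m and ((y of egg_cup_a in the frame of carrier between 0.026 and 0.06 m and y of egg_cup_b in the frame of carrier between -0.06 and -0.026 m) or (y of egg_cup_a in the frame of carrier between -0.06 and -0.026 m and y of egg_cup_b in the frame of carrier between 0.026 and 0.06 m)) and z of tin_a in the frame of carrier between 0.004 and 0.014 m and x of tin_a in the frame of carrier between -0.02 and 0.02 m and z of tin_b in the frame of carrier between 0.004 and 0.014 m and x of tin_b in the frame of carrier between -0.02 and 0.02 m and contact force between the fingers and egg_cup_a below 0.1 N and contact force between the fingers and egg_cup_b below 0.1 N); the arm keeps its last pose, push and grip.
It fails at once if the salt shaker is moved by more than 20 mm (distance of salt_shaker from where it was at the start of the episode above 0.02 m).
It fails at once if the teaspoon is moved by more than 20 mm (distance of teaspoon from where it was at the start of the episode above 0.02 m).
It fails at once if the garlic is moved by more than 20 mm (distance of garlic from where it was at the start of the episode above 0.02 m).
It fails at once if an egg cup is tipped over (angle between any of egg_cup_a, egg_cup_b's own z axis and vertical above 0.6 rad).
It also fails if it takes over 72 s, if anything falls off the work surface, if the arm or the gripper's body presses on something with over 40 N, if the wrist force passes 120 N, or if a joint passes its speed limit or range.

### The arm

A 7-joint arm with a two-finger parallel gripper is mounted at the origin on a cart in front of the work surface, level with it; the furniture and walls round the work are solid. World frame = base frame: x ahead of the robot, y to its left, z up, the work surface at z = 0. Lengths are in m, angles in rad, forces in N, time in s.
With the tool pointing down it reaches from about 0.4 to 0.85 m from the base axis. Payload 10.4 kg.
Tool frame: the origin (TCP) lies between the finger pads, 19 mm behind the fingertips; this is the grasp point; z points along the fingers, y is the line along which they close (so a half turn about z gives the same grasp; the last joint's range is limited). The gripper opens to 85 mm and grips with 20 to 120 N. Pads are 22 mm wide; open, the fingers measure 114 mm over their backs; the gripper's body (76 mm by 85 mm) begins 54 mm behind the grasp point. The pads swing forward as they close: fully open they stand 13 mm farther back than shut.
Start: joints at [1.167, 0.332, -0.065, 1.46, 0.022, 1.35, -0.088], TCP at [0.232, -0.58, 0.25] pointing down, gripper open.
Joint ranges: [-2.6, 2.6], [-0.5, 2.12], [-1.47, 1.34], [0.16, 2.42], [-1.27, 4.41], [0.06, 2.06], [-2.6, 2.6]. Speed limits (rad/s): [2.22, 2.22, 2.79, 2.79, 3.14, 3.14, 3.14].

### API

Orientations are given as a unit quaternion [x, y, z, w].
In Python, from workcell import manip gives the robot as it stands.
- The arm moves only by the shell command python3 -m jog 'ROWS' [FORCE]. ROWS is rows parted by semicolons, their numbers by spaces, 1 to 20 of them, each of 7 numbers: a rotation vector rx, ry, rz in rad, then dx, dy, dz in m, then the opening from 0.0 (shut) to 1.0 (fully open); each row is the pose to reach, as a shift and turn from the pose commanded when the command began, along the tool's axes at that moment; what a row does not reach only later rows make up. A row lasts 1/8 s, in which the tool goes at most 0.0625 m and 0.188 rad, less where a joint would pass 70% of its speed; a pose out of reach is approached as far as the arm can. The fingers move at their own pace and stop on an object; FORCE is the grip in N (left out, the last holds). Time passes only in rows, so rows that do not move let the fingers close. It prints the time, the measured TCP pose, the force, the opening and the grip force at its end.
- manip.get_obs(): the state, without advancing time (a new reading comes with each control period).
- manip.camera(name): name is "scene" or "top"; returns the picture (400x640x3 uint8, blue, green, red); there is no depth.
- manip.calibration(name): a dict with "fx", "fy", "cx", "cy" (pixels), "world_from_camera" (4x4, takes a point from camera to world coordinates). Camera axes: x right, y up, looking along -z (the intrinsics and any distortion apply to the point x, -y, -z); pixel columns grow to the right and rows downward; lengths in m; the calibration is good to about 2 mm. A picture is of the moment at which its call begins. calibration takes no time and is no camera call.
- manip.hand_in(): hands the job in; it is judged then, once.
Trained networks look in the newest picture that a camera, given by its name, has taken for a name from the list of things; names that differ only in an ending like _2 or _b are one class to them, and where a whole thing is asked for, a point or a joint stands for the part that bears it (a point fixed in the world has none). Each returns a list of dicts, best first, with "confidence" (0 to 1); they miss things now and then, are a little off and sometimes report something else, mostly with a low value. They report only what shows in the picture. A call takes as long as a camera call. They do not tell look-alikes from the thing itself.
- manip.outline_of(camera, thing): "mask" (400x640 bool, what is visible of it) and "bbox" ([left, top, right, bottom] in pixels, round what is visible of it).
The state is a dict: "clock": time; "joint_pos": joint angles; "joint_velocities": joint speeds; "tau": joint torques, N m; "position": TCP position; "ee_rot": TCP orientation; "ft_force": force on the tool from outside, world axes, zero at the start; "torque": the same for the moment, N m; "grip_width": opening from 0.0 (shut) to 1.0 (fully open); "grasp_force": force on a finger pad.
Only numpy, scipy, OpenCV 4.12 (cv2) and the standard library are available. Lean on these libraries where they do the work, as an engineer would, in place of code of your own. Each camera call takes 0.05 s, during which the arm holds its last target. There are 200 camera calls.

## Working session

There is one attempt and no reset: what is moved stays moved. The work goes in short steps, Python scripts to look and compute and a shell command to move; the robot and the scene stay as the last step left them, time stands still between calls to the robot, and variables do not carry over. Pictures are saved under pics/ and viewed, at most 10 in all, crops included, and the job is handed in when it is done.

```bash
mkdir -p pics
cat > h.py <<'E'
import numpy as np, cv2
from workcell import manip
from scipy.spatial.transform import Rotation as R
def ray(cam,uv):
    c=manip.calibration(cam);T=np.array(c["world_from_camera"])
    d=np.array([(uv[0]-c["cx"])/c["fx"],-(uv[1]-c["cy"])/c["fy"],-1.])
    d=T[:3,:3]@d; return T[:3,3],d/np.linalg.norm(d)
def atz(cam,uv,z):
    o,d=ray(cam,uv); return o+d*(z-o[2])/d[2]
def proj(cam,p):
    c=manip.calibration(cam);T=np.linalg.inv(np.array(c["world_from_camera"]))
    q=T[:3,:3]@np.asarray(p,float)+T[:3,3]; q=q/-q[2]
    return np.array([c["cx"]+c["fx"]*q[0],c["cy"]-c["fy"]*q[1]])
def tri(uv1,uv2,a="top",b="scene"):
    o1,d1=ray(a,uv1);o2,d2=ray(b,uv2)
    s=np.linalg.lstsq(np.stack([d1,-d2],1),o2-o1,rcond=None)[0]
    p,q=o1+s[0]*d1,o2+s[1]*d2
    return (p+q)/2,np.linalg.norm(p-q)
E
python3 - <<'E'
from h import *
np.set_printoptions(precision=4,suppress=True)
for c in("top","scene"):
    im=manip.camera(c);cv2.imwrite(f"pics/{c}0.png",im)
    k=manip.calibration(c);print(c,{a:(np.round(b,3).tolist() if a=="world_from_camera" else b) for a,b in k.items()})
    for t in["carrier","grip","divider","egg_cup_a","tin_a","salt_shaker","teaspoon","garlic"]:
        for r in manip.outline_of(c,t):
            m=r["mask"].astype(np.uint8);M=cv2.moments(m,True)
            if M["m00"]<5: continue
            cs=max(cv2.findContours(m,0,2)[0],key=cv2.contourArea)
            print(c,t,round(r["confidence"],2),np.round(r["bbox"]),"cen",round(M["m10"]/M["m00"],1),round(M["m01"]/M["m00"],1),np.round(cv2.boxPoints(cv2.minAreaRect(cs))).astype(int).tolist())
o=manip.get_obs();print(o["position"],o["ee_rot"],o["clock"],R.from_quat(o["ee_rot"]).as_matrix())
E
```

```text
top {'fx': 390.16708932310485, 'fy': 390.16708932310485, 'cx': 313.4127547852041, 'cy': 193.47422368717363, 'world_from_camera': [[-0.02, 0.991, -0.132, 0.433], [-1.0, -0.021, -0.007, 0.273], [-0.009, 0.132, 0.991, 1.024], [0.0, 0.0, 0.0, 1.0]]}
top carrier 0.81 [264. 179. 353. 268.] cen 307.1 220.9 [[260, 200], [338, 180], [351, 233], [273, 252]]
top grip 0.53 [296. 250. 336. 264.] cen 315.4 257.5 [[296, 257], [333, 248], [335, 257], [298, 267]]
top divider 0.82 [378. 204. 442. 250.] cen 406.9 226.5 [[375, 207], [436, 204], [438, 246], [378, 250]]
top divider 0.51 [272. 213. 356. 261.] cen 318.3 254.3 [[294, 259], [337, 248], [339, 256], [296, 266]]
top egg_cup_a 0.89 [269. 154. 288. 173.] cen 277.2 161.0 [[264, 160], [277, 147], [292, 161], [279, 174]]
top egg_cup_a 0.88 [318. 150. 337. 172.] cen 328.3 158.7 [[319, 149], [337, 149], [337, 169], [319, 169]]
top egg_cup_a 0.78 [395. 153. 419. 170.] cen 406.6 159.2 [[393, 156], [412, 147], [420, 162], [400, 172]]
top egg_cup_a 0.67 [359. 160. 374. 183.] cen 364.2 170.6 [[352, 172], [365, 158], [377, 170], [363, 183]]
top tin_a 0.96 [3
[... 1573 characters left out ...]
192], [267, 228], [244, 231]]
scene tin_a 0.61 [308. 212. 363. 250.] cen 333.4 228.2 [[305, 228], [320, 203], [361, 228], [346, 253]]
scene tin_a 0.6 [288. 230. 336. 268.] cen 314.2 246.7 [[286, 243], [299, 223], [340, 250], [327, 269]]
scene salt_shaker 0.59 [327. 129. 344. 162.] cen 336.1 142.8 [[328, 125], [344, 125], [344, 159], [328, 159]]
scene teaspoon 0.81 [225. 296. 278. 339.] cen 246.6 313.8 [[220, 302], [227, 291], [282, 330], [275, 341]]
scene garlic 0.69 [191. 249. 224. 274.] cen 206.2 261.7 [[191, 247], [221, 247], [221, 276], [191, 276]]
[ 0.2323 -0.5803  0.2501] [0.9819 0.1892 0.     0.0001] 0.9 [[ 0.9284  0.3716  0.0001]
 [ 0.3716 -0.9284 -0.0002]
 [-0.      0.0002 -1.    ]]
```

View pics/top0.png

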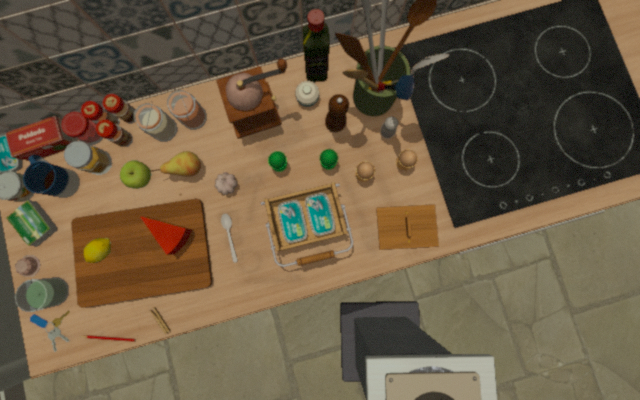

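View pics/scene0.png

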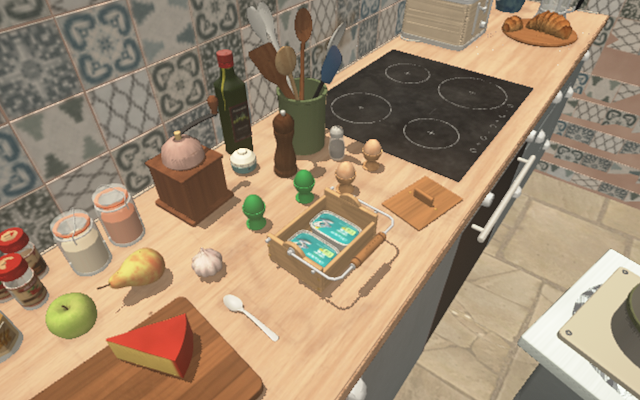

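The top view shows the carrier at about (307,221) with its roller at (315,257) on the robot's side. The divider is at (407,227) with its bar running vertically in the image. The brown cups are at (364,171) and (407,159), and the green look-alikes at (277,161) and (328,159). The scene view agrees: brown cups at (344,177) and (371,154). Next I fit the models to the masks.

```bash
cat > fit.py <<'E'
from h import *
from scipy.optimize import minimize
S=4
def box(x0,x1,y0,y1,z0,z1): return np.array([[x,y,z] for x in(x0,x1) for y in(y0,y1) for z in(z0,z1)])
def disc(r,z,n=24):
    a=np.arange(n)*2*np.pi/n; return np.stack([r*np.cos(a),r*np.sin(a),0*a+z],1)
def ear(y0,y1):
    a=np.linspace(0,np.pi,12); return np.array([[.03*np.cos(t),y,.058+.03*np.sin(t)] for t in a for y in(y0,y1)])
CAR=[box(-.066,.066,-.09,.09,0,.056),box(-.066,.066,.08,.09,0,.072),box(-.066,.066,-.09,-.08,0,.072),ear(.08,.09),ear(-.09,-.08)]
DIV=[box(-.055,.055,-.077,.077,0,.006),box(-.025,.025,-.005,.005,.006,.03)]
a=np.arange(16)*np.pi/8
GRIP=[np.array([[.009*np.cos(t),y,.009*np.sin(t)] for t in a for y in(-.046,.046)])]
CUP=[np.vstack([disc(.0245,.05),disc(.021,.04)]),np.vstack([disc(.0245,.05),disc(.02,.062),disc(.012,.074),disc(.003,.079)]),np.vstack([disc(.018,0),disc(.018,.004)]),np.vstack([disc(.01,0),disc(.012,.04)])]
def wpts(P,p): # p=x,y,z,yaw
    c,s=np.cos(p[3]),np.sin(p[3]); return P@np.array([[c,s,0],[-s,c,0],[0,0,1]])+p[:3]
def render(cam,parts,p):
    k=manip.calibration(cam);T=np.linalg.inv(np.array(k["world_from_camera"]))
    im=np.zeros((400*S,640*S),np.uint8)
    for P in parts:
        q=wpts(P,p)@T[:3,:3].T+T[:3,3]; q=q/-q[:,2:]
        uv=np.stack([k["cx"]+k["fx"]*q[:,0],k["cy"]-k["fy"]*q[:,1]],1)
        h=cv2.convexHull(((uv+.5)*S*16).astype(np.int32)); cv2.fillConvexPoly(im,h,1,shift=4)
    return im
def fit(parts,masks,p0,free):
    M={c:cv2.resize(cv2.GaussianBlur(m.astype(np.float32),(0,0),.7),None,fx=S,fy=S,interpolation=cv2.INTER_LINEAR)>.5 for c,m in masks.items()}
    p0=np.array(p0,float);sc=np.array([.01,.01,.01,.1])[free]
    def f(v):
        p=p0.copy();p[free]+=v*sc;L=0
        for c,m in M.items():
            r=render(c,parts,p)>0;L+=1-(r&m).sum()/(r|m).sum()
        return L/len(M)
    b=None
    for st in(1.5,.6,.3):
        x0=b.x if b is not None else np.zeros(len(free))
        b=minimize(f,x0,method="Nelder-Mead",options=dict(initial_simplex=np.vstack([x0,x0+st*np.eye(len(free))]),xatol=.005,fatol=1e-4))
    p=p0.copy();p[free]+=b.x*sc;return p,b.fun
def mask(cam,thing,near):
    best=[r for r in manip.outline_of(cam,thing) if np.hypot((r["bbox"][0]+r["bbox"][2])/2-near[0],(r["bbox"][1]+r["bbox"][3])/2-near[1])<14]
    if not best:return None
    m=best[0]["mask"].astype(np.uint8);out=np.zeros_like(m)
    cv2.drawContours(out,cv2.findContours(m,0,2)[0],-1,1,-1);return out
def overlay(cam,im,items,x0,y0,w,h,k):
    big=cv2.resize(im,None,fx=S,fy=S,interpolation=cv2.INTER_CUBIC)
    for parts,p in items:
        for P in parts: cv2.drawContours(big,cv2.findContours(render(cam,[P],p),0,2)[0],-1,(0,0,255),1)
    return cv2.resize(big[y0*S:(y0+h)*S,x0*S:(x0+w)*S],None,fx=k/S,fy=k/S,interpolation=cv2.INTER_AREA)
E
cat > m1.py <<'E'
from fit import *
np.set_printoptions(precision=4,suppress=True)
ims={c:manip.camera(c) for c in("top","scene")}
items=[]
for name,t,parts,nt,ns,z in[("carrier","carrier",CAR,(308,223),(332,240),0),("divider","divider",DIV,(410,227),(423,202),0),("grip","grip",GRIP,(316,257),(366,251),.074),("cupA","egg_cup_a",CUP,(366,171),(348,180),0),("cupB","egg_cup_a",CUP,(407,161),(373,156),0)]:
    ms={"top":mask("top",t,nt),"scene":mask("scene",t,ns)}
    ms={c:m for c,m in ms.items() if m is not None}
    p0=atz("top",nt,z+.02); p0=[p0[0],p0[1],z,.2 if name in("carrier","grip") else 0]
    ix=[0,1,3] if "cup" not in name else [0,1]
    p,l=fit(parts,ms,p0,ix); items.append((parts,p))
    p2,l2=fit(parts,ms,p,sorted(ix+[2])); print(name,list(ms),"fixz",p,round(l,3),"freez",p2,round(l2,3))
A=overlay("top",ims["top"],items,255,140,190,130,4);cv2.imwrite("pics/ovt.png",A)
B=overlay("scene",ims["scene"],items,260,130,210,170,3.5);cv2.imwrite("pics/ovs.png",B)
E
python3 m1.py
```

```text
carrier ['top', 'scene'] fixz [0.5051 0.3024 0.     0.2169] 0.124 freez [0.505  0.3025 0.0006 0.2159] 0.123
divider ['top', 'scene'] fixz [0.4768 0.039  0.     0.0408] 0.04 freez [ 0.477   0.0387 -0.0006  0.0359] 0.039
grip ['top', 'scene'] fixz [0.4043 0.2781 0.074  0.2076] 0.162 freez [0.4038 0.2791 0.0752 0.224 ] 0.155
cupA ['top', 'scene'] fixz [0.6194 0.1492 0.     0.    ] 0.13 freez [ 0.6195  0.1491 -0.0001  0.    ] 0.13
cupB ['top', 'scene'] fixz [0.6471 0.0411 0.     0.    ] 0.112 freez [ 0.6479  0.0402 -0.0016  0.    ] 0.11
```

View pics/ovt.png

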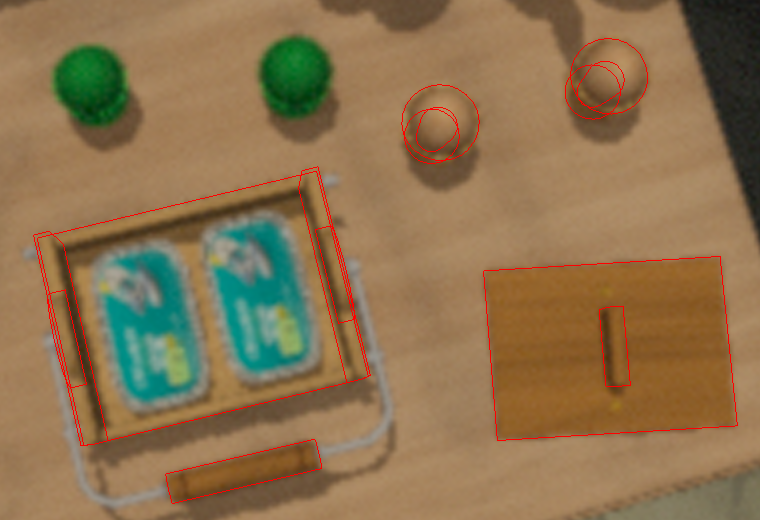

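View pics/ovs.png

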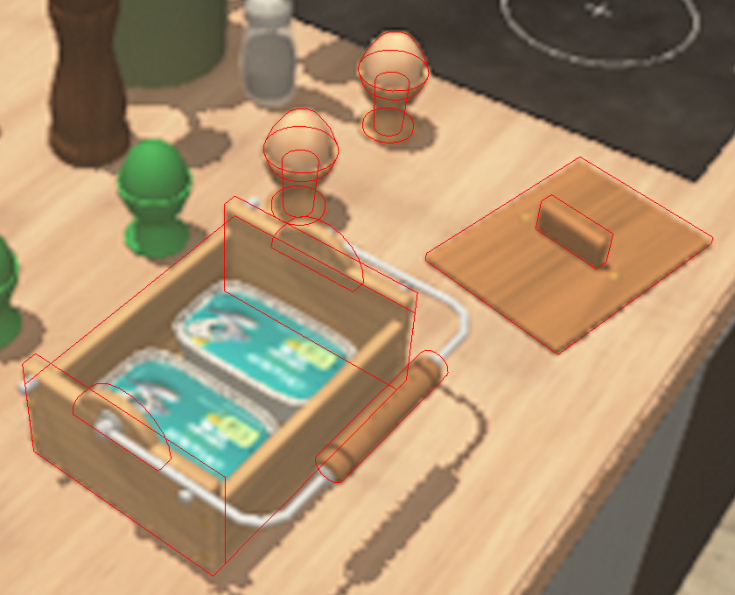

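The outlines sit on the objects in both views. The fitted heights are right too (floor about 0, roller 0.075 m), and the roller lies where the carrier pose predicts. Next: move above the divider.

```bash
cat > go.py <<'E'
import sys
from h import *
def go(x,y,z,yaw):
    o=manip.get_obs();R0=R.from_quat(o["ee_rot"]);p=np.array(o["position"])
    t=np.array([x,y,z]);Rt=R.from_euler("z",yaw)*R.from_euler("x",np.pi)
    d=R0.inv().apply(t-p);rv=(R0.inv()*Rt).as_rotvec()
    print("rv",np.round(rv,3),"d",np.round(d,4),"rows>=",round(max(np.linalg.norm(d)/.0625,np.linalg.norm(rv)/.188),1),"clock",round(o["clock"],2),"q",np.round(o["joint_pos"],2),"f",np.round(o["ft_force"],1))
if __name__=="__main__": go(*map(float,sys.argv[1:5]))
E
python3 go.py .4769 .039 .12 .038
python3 -c "
from h import *
print(atz('top',(388.7,127),.08),atz('scene',(336,157),0))"
```

```text
rv [ 0.    -0.     0.343] d [ 0.4572 -0.484   0.13  ] rows>= 10.9 clock 1.5 q [ 1.17  0.33 -0.06  1.46  0.02  1.35 -0.09] f [-0.3 -0.1  0.3]
[0.72131208 0.08877447 0.08      ] [0.72870672 0.08530448 0.        ]
```

```bash
python3 -m jog '0 0 .343 .457 -.484 .13 .5;0 0 .343 .457 -.484 .13 .5;0 0 .343 .457 -.484 .13 .5;0 0 .343 .457 -.484 .13 .5;0 0 .343 .457 -.484 .13 .5;0 0 .343 .457 -.484 .13 .5;0 0 .343 .457 -.484 .13 .5;0 0 .343 .457 -.484 .13 .5;0 0 .343 .457 -.484 .13 .5;0 0 .343 .457 -.484 .13 .5;0 0 .343 .457 -.484 .13 .5;0 0 .343 .457 -.484 .13 .5;0 0 .343 .457 -.484 .13 .5;0 0 .343 .457 -.484 .13 .5;0 0 .343 .457 -.484 .13 .5;0 0 .343 .457 -.484 .13 .5' 40; python3 go.py .4769 .039 .031 .038
```

```text
clock: 3.5
position: [0.4767, 0.0383, 0.1202]
ee_rot: [1.0, 0.018, 0.0, 0.0]
ft_force: [-0.1, 0.7, -0.5]
grip_width: 0.495
grasp_force: 0.0
rv [ 0.    -0.    -0.001] d [ 0.0002 -0.0007  0.0892] rows>= 1.4 clock 3.5 q [ 0.41  0.19 -0.63  1.96  0.13  1.03 -1.81] f [-0.1  0.7 -0.5]
```

```bash
python3 -m jog '0 0 0 0 -.0007 .045 .5;0 0 0 0 -.0007 .075 .5;0 0 0 0 -.0007 .0895 .5;0 0 0 0 -.0007 .0895 .5;0 0 0 0 -.0007 .0895 0;0 0 0 0 -.0007 .0895 0;0 0 0 0 -.0007 .0895 0;0 0 0 0 -.0007 .0895 0;0 0 0 0 -.0007 .0895 0;0 0 0 0 -.0007 .0895 0;0 0 0 0 -.0007 .07 0;0 0 0 0 -.0007 .03 0;0 0 0 0 -.0007 -.02 0;0 0 0 0 -.0007 -.07 0;0 0 0 0 -.0007 -.07 0' 40; python3 go.py .5051 .3024 .19 .217
cat > m2.py <<'E'
from fit import *
np.set_printoptions(precision=4,suppress=True)
ims={c:manip.camera(c) for c in("top","scene")}
o=manip.get_obs()
ms={}
for c in ims:
    u=proj(c,np.array(o["position"])-[0,0,.03]);m=mask(c,"divider",u)
    if m is not None:ms[c]=m
cv2.imwrite("pics/d2.png",np.hstack([ims["top"][130:290,240:470],ims["scene"][90:250,300:530]]).repeat(2,0).repeat(2,1)[:, :800] if 0 else cv2.resize(np.hstack([ims["top"][130:290,260:460],ims["scene"][110:270,290:490]]),None,fx=2,fy=2))
p,l=fit(DIV,ms,[*o["position"][:2],o["position"][2]-.03,.038],[0,1,2,3]);print(list(ms),p,l,o["position"],o["grip_width"],o["ft_force"])
E
python3 m2.py
```

```text
clock: 5.38
position: [0.4787, 0.04, 0.1941]
ee_rot: [1.0, 0.019, 0.004, 0.0]
ft_force: [0.1, -0.4, -1.1]
grip_width: 0.107
grasp_force: 39.6
rv [ 0.002 -0.007 -0.179] d [ 0.0362 -0.2613  0.0041] rows>= 4.2 clock 5.38 q [ 0.44  0.1  -0.65  1.88  0.06  1.18 -1.76] f [ 0.1 -0.4 -1.1]
['top', 'scene'] [0.4795 0.0358 0.1567 0.0417] 0.33170530698922035 [0.4767 0.0395 0.1902] 0.10407231757938237 [ 0.2001  0.1989 -1.2251]
```

View pics/d2.png

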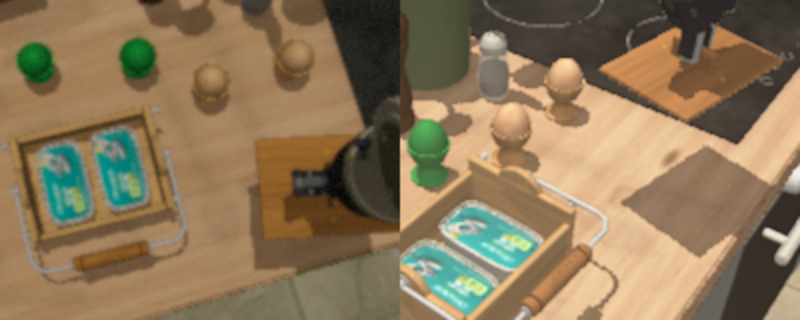

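The board is held level by its bar (right half, about (695,50)) and its footprint on the table is clear. Now over the carrier.

```bash
python3 go.py .5051 .3024 .15 .217; python3 -m jog '0 0 -.179 .0362 -.2613 -.003 0;0 0 -.179 .0362 -.2613 -.003 0;0 0 -.179 .0362 -.2613 -.003 0;0 0 -.179 .0362 -.2613 -.003 0;0 0 -.179 .0362 -.2613 -.003 0;0 0 -.179 .0362 -.2613 -.003 0;0 0 -.179 .0362 -.2613 -.003 0;0 0 -.179 .0362 -.2613 -.003 0;0 0 -.179 .0362 -.2613 .06 0;0 0 -.179 .0362 -.2613 .06 0;0 0 -.179 .0362 -.2613 .06 0' 40; python3 go.py .5051 .3024 .065 .217
cat > m3.py <<'E'
from fit import *
import sys
o=manip.get_obs();p=o["position"];yaw=R.from_quat(o["ee_rot"]).as_matrix()[:2,0];yaw=np.arctan2(yaw[1],yaw[0])
ims={c:manip.camera(c) for c in("top","scene")}
it=[(CAR,[.5051,.3024,0,.217]),(DIV,[p[0],p[1],p[2]-.031,yaw])]
print(yaw,p)
cv2.imwrite("pics/"+sys.argv[1],np.hstack([overlay("top",ims["top"],it,255,155,110,140,3.6),overlay("scene",ims["scene"],it,262,150,110,140,3.6)]) if 0 else np.hstack([overlay("top",ims["top"],it,255,165,105,115,3.6),overlay("scene",ims["scene"],it,262,170,115,115,3.6)]))
E
python3 m3.py d3.png
```

```text
rv [-0.     0.002 -0.179] d [ 0.0391 -0.2617  0.0388] rows>= 4.3 clock 5.58 q [ 0.44  0.1  -0.65  1.89  0.07  1.17 -1.76] f [-0.2  0.7 -0.9]
clock: 6.95
position: [0.5036, 0.3021, 0.1318]
ee_rot: [0.994, 0.108, 0.001, -0.0]
ft_force: [0.5, 0.5, 0.2]
grip_width: 0.109
grasp_force: 39.6
rv [-0.    -0.001 -0.001] d [0.0015 0.0001 0.0668] rows>= 1.1 clock 6.95 q [-0.01  0.45 -0.76  1.67  0.34  1.15 -2.21] f [0.5 0.5 0.2]
0.21620384725223937 [0.50358069 0.30211829 0.13177891]
```

View pics/d3.png

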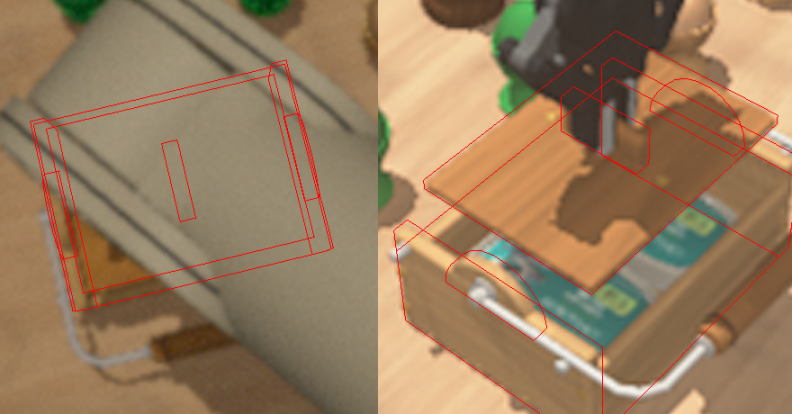

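The board overlay matches the picture: its left corner (425,184) and front corner (592,291) lie on the drawn outline. Lower it with the small 1.5 mm correction.

```bash
python3 -m jog '0 0 0 .0015 0 0 0;0 0 0 .0015 0 .015 0;0 0 0 .0015 0 .03 0;0 0 0 .0015 0 .042 0;0 0 0 .0015 0 .052 0;0 0 0 .0015 0 .06 0;0 0 0 .0015 0 .064 0;0 0 0 .0015 0 .064 0;0 0 0 .0015 0 .064 0' 40
```

```text
clock: 8.18
position: [0.5046, 0.3026, 0.0663]
ee_rot: [0.994, 0.108, 0.0, -0.0]
ft_force: [-1.0, -0.8, 2.1]
grip_width: 0.105
grasp_force: 40.0
```

```bash
python3 -m jog '0 0 0 0 0 .001 0;0 0 0 0 0 .001 .1;0 0 0 0 0 .001 .4;0 0 0 0 0 .001 .4;0 0 0 0 0 .001 .4;0 0 0 0 0 -.03 .4;0 0 0 0 0 -.08 .6;0 0 0 0 0 -.12 .6;0 0 0 0 0 -.12 .6' 40; python3 go.py .6195 .1492 .19 1.789
```

```text
clock: 9.3
position: [0.5057, 0.3036, 0.1892]
ee_rot: [0.994, 0.108, 0.003, -0.001]
ft_force: [-0.3, -0.1, -0.4]
grip_width: 0.6
grasp_force: 0.0
rv [ 0.003 -0.005 -1.572] d [ 0.078   0.1752 -0.0006] rows>= 8.4 clock 9.3 q [ 0.01  0.4  -0.78  1.61  0.29  1.25 -2.18] f [-0.3 -0.1 -0.4]
```

```bash
python3 -m jog '0 0 -1.572 .078 .1752 0 .75;0 0 -1.572 .078 .1752 0 .75;0 0 -1.572 .078 .1752 0 .75;0 0 -1.572 .078 .1752 0 .75;0 0 -1.572 .078 .1752 0 .75;0 0 -1.572 .078 .1752 0 .75;0 0 -1.572 .078 .1752 0 .75;0 0 -1.572 .078 .1752 0 .75;0 0 -1.572 .078 .1752 0 .75;0 0 -1.572 .078 .1752 0 .75;0 0 -1.572 .078 .1752 0 .75;0 0 -1.572 .078 .1752 0 .75' 40; python3 go.py .6195 .1492 .042 1.789
cat > m4.py <<'E'
from fit import *
np.set_printoptions(precision=4,suppress=True)
ims={c:manip.camera(c) for c in("top","scene")}
for name,t,parts,p0 in[("carrier","carrier",CAR,[.5051,.3024,0,.217]),("div","divider",DIV,[.5051,.3024,.035,.217])]:
    ms={c:mask(c,t,proj(c,np.array(p0[:3])+[0,0,.02])) for c in ims};ms={c:m for c,m in ms.items() if m is not None}
    print(name,list(ms))
    if ms: print(fit(parts,ms,p0,[0,1,3]))
it=[(CAR,[.5051,.3024,0,.217]),(DIV,[.5051,.3024,.035,.217]),(CUP,[.6195,.1492,0,0])]
cv2.imwrite("pics/d4.png",np.hstack([overlay("top",ims["top"],it,255,145,120,130,3.3),overlay("scene",ims["scene"],it,265,140,120,130,3.3)]))
E
python3 m4.py
```

```text
clock: 10.8
position: [0.6182, 0.1481, 0.1858]
ee_rot: [0.626, 0.78, -0.0, 0.0]
ft_force: [0.2, -0.0, 0.6]
grip_width: 0.752
grasp_force: 0.0
rv [-0.     0.    -0.001] d [0.0008 0.0015 0.1438] rows>= 2.3 clock 10.8 q [ 0.39  0.59 -0.98  1.47  0.49  1.34 -0.41] f [ 0.2 -0.   0.6]
carrier ['top', 'scene']
(array([0.5051, 0.3016, 0.    , 0.2115]), np.float64(0.12328576569506805))
div ['top', 'scene']
(array([0.5038, 0.3003, 0.035 , 0.2239]), np.float64(0.14107723256883858))
```

View pics/d4.png

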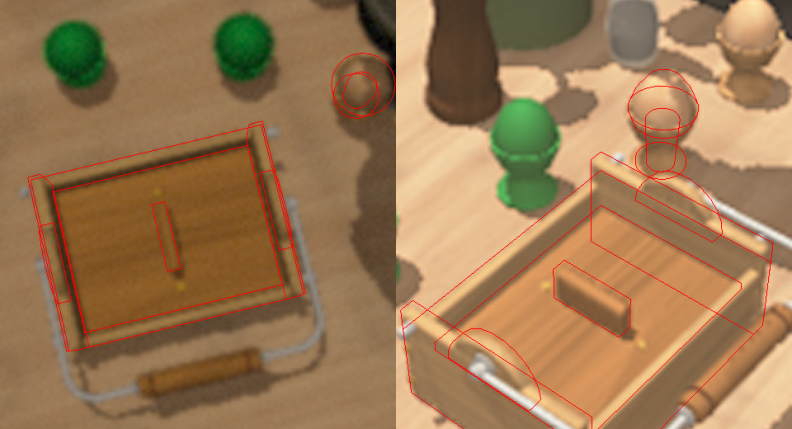

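The board lies flat in the carrier on its drawn outline, bar up (592,298). Grip cup A.

```bash
python3 -m jog '0 0 0 .0008 .0015 .04 .75;0 0 0 .0008 .0015 .08 .75;0 0 0 .0008 .0015 .115 .75;0 0 0 .0008 .0015 .144 .75;0 0 0 .0008 .0015 .144 .75;0 0 0 .0008 .0015 .144 .5;0 0 0 .0008 .0015 .144 .4;0 0 0 .0008 .0015 .144 .4;0 0 0 .0008 .0015 .144 .4;0 0 0 .0008 .0015 .144 .4;0 0 0 .0008 .0015 .144 .4;0 0 0 .0008 .0015 .13 .4;0 0 0 .0008 .0015 .09 .4;0 0 0 .0008 .0015 .04 .4;0 0 0 .0008 .0015 -.01 .4;0 0 0 .0008 .0015 -.01 .4' 35; python3 go.py .4964 .3413 .195 1.787
```

```text
clock: 13.1
position: [0.6211, 0.1504, 0.2012]
ee_rot: [0.626, 0.78, 0.003, 0.002]
ft_force: [0.3, 0.4, -1.1]
grip_width: 0.546
grasp_force: 36.4
rv [ 0.007 -0.     0.002] d [ 0.2134 -0.0805  0.0057] rows>= 3.6 clock 13.1 q [ 0.39  0.58 -0.99  1.45  0.49  1.36 -0.41] f [ 0.3  0.4 -1.1]
```

```bash
python3 -m jog '0 0 0 .214 -.0805 .005 .4;0 0 0 .214 -.0805 .005 .4;0 0 0 .214 -.0805 .005 .4;0 0 0 .214 -.0805 .005 .4;0 0 0 .214 -.0805 .005 .4;0 0 0 .214 -.0805 .005 .4;0 0 0 .214 -.0805 .005 .4;0 0 0 .214 -.0805 .035 .4;0 0 0 .214 -.0805 .055 .4;0 0 0 .214 -.0805 .055 .4;0 0 0 .214 -.0805 .055 .4' 35; python3 go.py .4964 .3413 .083 1.787
python3 - <<'E'
from fit import *
o=manip.get_obs();p=o["position"];ims={"scene":manip.camera("scene"),"top":manip.camera("top")}
q=[p[0],p[1],p[2]-.042,0]
m=mask("scene","egg_cup_a",proj("scene",np.array(q[:3])+[0,0,.04]))
print(q, None if m is None else fit(CUP,{"scene":m},q,[0,1]), None if m is None else fit(CUP,{"scene":m},q,[0,2]))
E
```

```text
clock: 14.48
position: [0.4951, 0.3409, 0.1418]
ee_rot: [0.626, 0.78, 0.0, 0.0]
ft_force: [0.1, -0.2, -1.5]
grip_width: 0.546
grasp_force: 36.4
rv [ 0.001 -0.     0.002] d [0.     0.0013 0.0588] rows>= 0.9 clock 14.47 q [ 0.08  0.57 -1.01  1.62  0.51  1.24 -0.81] f [ 0.1 -0.2 -1.5]
[np.float64(0.4950778059798482), np.float64(0.34094924651089453), np.float64(0.09976306887953121), 0] (array([0.49366381, 0.34576463, 0.09976307, 0.        ]), np.float64(0.2100698117199069)) (array([0.50147449, 0.34094925, 0.09045288, 0.        ]), np.float64(0.20413902509374093))
```

```bash
python3 -m jog '0 0 0 0 .0013 .02 .4;0 0 0 0 .0013 .035 .4;0 0 0 0 .0013 .046 .4;0 0 0 0 .0013 .053 .4;0 0 0 0 .0013 .057 .4;0 0 0 0 .0013 .057 .4;0 0 0 0 .0013 .057 .4' 35
```

```text
clock: 15.5
position: [0.4961, 0.3411, 0.0842]
ee_rot: [0.626, 0.78, 0.0, 0.0]
ft_force: [-0.6, -0.8, -1.3]
grip_width: 0.544
grasp_force: 36.4
```

```bash
python3 -m jog '0 0 0 0 0 .001 .4;0 0 0 0 0 .001 .4;0 0 0 0 0 .001 .4' 35;python3 -m jog '0 0 0 0 0 .001 .4;0 0 0 0 0 .001 .4;0 0 0 0 0 .001 .4' 35
```

```text
clock: 15.88
position: [0.4961, 0.3413, 0.084]
ee_rot: [0.626, 0.78, 0.0, 0.0]
ft_force: [-3.1, -2.6, 8.7]
grip_width: 0.546
grasp_force: 37.2
clock: 16.25
position: [0.4962, 0.3414, 0.0839]
ee_rot: [0.626, 0.78, 0.0, 0.001]
ft_force: [-5.9, -4.4, 17.1]
grip_width: 0.545
grasp_force: 38.0
```

Contact. Back off 1.5 mm, release and rise.

```bash
python3 -m jog '0 0 0 0 0 -.0015 .4;0 0 0 0 0 -.0015 .4;0 0 0 0 0 -.0015 .56;0 0 0 0 0 -.0015 .62;0 0 0 0 0 -.0015 .75;0 0 0 0 0 -.0015 .75;0 0 0 0 0 -.0015 .75;0 0 0 0 0 -.03 .75;0 0 0 0 0 -.07 .75;0 0 0 0 0 -.115 .75;0 0 0 0 0 -.115 .75' 35; python3 go.py .6475 .0407 .19 1.789
```

```text
clock: 17.62
position: [0.4969, 0.3424, 0.2005]
ee_rot: [0.626, 0.78, 0.003, 0.001]
ft_force: [0.1, -0.6, -1.0]
grip_width: 0.751
grasp_force: 0.0
rv [ 0.005 -0.002 -0.   ] d [-0.3272  0.0817  0.0103] rows>= 5.4 clock 17.62 q [ 0.1   0.52 -1.05  1.55  0.46  1.33 -0.78] f [ 0.1 -0.6 -1. ]
```

```bash
python3 -m jog '0 0 0 -.3272 .082 .01 .75;0 0 0 -.3272 .082 .01 .75;0 0 0 -.3272 .082 .01 .75;0 0 0 -.3272 .082 .01 .75;0 0 0 -.3272 .082 .01 .75;0 0 0 -.3272 .082 .01 .75;0 0 0 -.3272 .082 .01 .75;0 0 0 -.3272 .082 .01 .75;0 0 0 -.3272 .082 .01 .75;0 0 0 -.3272 .082 .01 .75' 35; python3 go.py .6475 .0407 .042 1.789
python3 - <<'E'
from fit import *
np.set_printoptions(precision=4,suppress=True)
ims={"scene":manip.camera("scene"),"top":manip.camera("top")}
for q in([.4964,.3413,.041,0],[.6475,.0407,0,0]):
    ms={c:mask(c,"egg_cup_a",proj(c,np.array(q[:3])+[0,0,.042])) for c in ims};ms={c:m for c,m in ms.items() if m is not None}
    print(list(ms),fit(CUP,ms,q,[0,1]) if ms else "")
it=[(CAR,[.5051,.3024,0,.217]),(CUP,[.4964,.3413,.041,0]),(CUP,[.6475,.0407,0,0])]
cv2.imwrite("pics/d5.png",np.hstack([overlay("top",ims["top"],it,255,145,120,130,3.3),overlay("scene",ims["scene"],it,265,130,120,130,3.3)]))
E
```

```text
clock: 18.88
position: [0.6465, 0.0405, 0.1872]
ee_rot: [0.625, 0.78, 0.0, 0.0]
ft_force: [0.4, 0.2, 0.5]
grip_width: 0.75
grasp_force: 0.0
rv [0.    0.    0.002] d [0.     0.001  0.1452] rows>= 2.3 clock 18.88 q [ 0.53  0.6  -0.96  1.44  0.5   1.35 -0.23] f [0.4 0.2 0.5]
['scene', 'top'] (array([0.4949, 0.3411, 0.041 , 0.    ]), np.float64(0.11320079923527404))
['scene', 'top'] (array([0.6466, 0.0417, 0.    , 0.    ]), np.float64(0.1268824113310728))
```

View pics/d5.png

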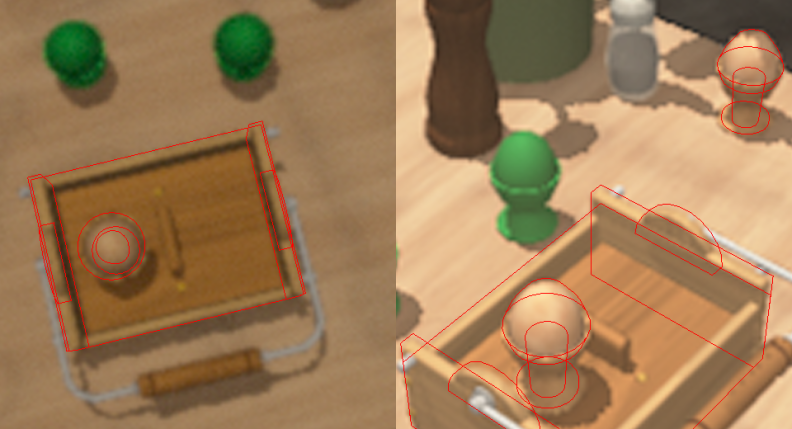

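Cup A stands upright on the board, on its outline (545,330) and on the middle line. Now cup B.

```bash
python3 -m jog '0 0 0 0 .001 .04 .75;0 0 0 0 .001 .08 .75;0 0 0 0 .001 .115 .75;0 0 0 0 .001 .145 .75;0 0 0 0 .001 .145 .75;0 0 0 0 .001 .145 .5;0 0 0 0 .001 .145 .4;0 0 0 0 .001 .145 .4;0 0 0 0 .001 .145 .4;0 0 0 0 .001 .145 .4;0 0 0 0 .001 .145 .4;0 0 0 0 .001 .13 .4;0 0 0 0 .001 .09 .4;0 0 0 0 .001 .04 .4;0 0 0 0 .001 -.01 .4;0 0 0 0 .001 -.01 .4;0 0 0 0 .001 -.01 .4' 35; python3 go.py .5137 .2634 .195 1.787
```

```text
clock: 21.3
position: [0.6475, 0.0394, 0.197]
ee_rot: [0.626, 0.78, -0.0, 0.0]
ft_force: [-0.5, -0.1, -1.9]
grip_width: 0.54
grasp_force: 36.4
rv [-0.     0.001  0.002] d [ 0.2477 -0.0821  0.0019] rows>= 4.2 clock 21.3 q [ 0.53  0.6  -0.96  1.42  0.49  1.37 -0.23] f [-0.5 -0.1 -1.9]
```

```bash
python3 -m jog '0 0 0 .248 -.082 0 .4;0 0 0 .248 -.082 0 .4;0 0 0 .248 -.082 0 .4;0 0 0 .248 -.082 0 .4;0 0 0 .248 -.082 0 .4;0 0 0 .248 -.082 0 .4;0 0 0 .248 -.082 0 .4;0 0 0 .248 -.082 0 .4;0 0 0 .248 -.082 .03 .4;0 0 0 .248 -.082 .055 .4;0 0 0 .248 -.082 .055 .4;0 0 0 .248 -.082 .055 .4' 35; python3 go.py .5137 .2634 .084 1.787
```

```text
clock: 22.8
position: [0.5147, 0.2639, 0.143]
ee_rot: [0.626, 0.78, 0.0, 0.0]
ft_force: [0.7, 0.2, -0.9]
grip_width: 0.543
grasp_force: 36.4
rv [ 0.001 -0.     0.001] d [-0.0003 -0.0011  0.059 ] rows>= 0.9 clock 22.8 q [ 0.25  0.52 -1.03  1.68  0.47  1.22 -0.67] f [ 0.7  0.2 -0.9]
```

```bash
python3 -m jog '0 0 0 0 -.001 .02 .4;0 0 0 0 -.001 .035 .4;0 0 0 0 -.001 .046 .4;0 0 0 0 -.001 .053 .4;0 0 0 0 -.001 .057 .4;0 0 0 0 -.001 .058 .4;0 0 0 0 -.001 .058 .4' 35
```

```text
clock: 23.68
position: [0.5133, 0.2639, 0.0843]
ee_rot: [0.626, 0.78, 0.0, 0.0]
ft_force: [0.5, 0.5, -1.6]
grip_width: 0.544
grasp_force: 36.4
```

```bash
python3 -m jog '0 0 0 0 0 .001 .4;0 0 0 0 0 .001 .4;0 0 0 0 0 .001 .4' 35
```

```text
clock: 24.05
position: [0.5134, 0.2639, 0.0841]
ee_rot: [0.626, 0.78, 0.0, 0.0]
ft_force: [-4.2, -3.6, 9.3]
grip_width: 0.542
grasp_force: 37.3
```

```bash
python3 -m jog '0 0 0 0 0 -.0007 .4;0 0 0 0 0 -.0007 .4;0 0 0 0 0 -.0007 .56;0 0 0 0 0 -.0007 .62;0 0 0 0 0 -.0007 .75;0 0 0 0 0 -.0007 .75;0 0 0 0 0 -.0007 .75;0 0 0 0 0 -.03 .75;0 0 0 0 0 -.07 .75;0 0 0 0 0 -.115 .4;0 0 0 0 0 -.115 .4' 35; python3 go.py .4037 .2795 .2 1.787
```

```text
clock: 25.42
position: [0.5143, 0.2649, 0.2013]
ee_rot: [0.626, 0.78, 0.002, 0.001]
ft_force: [-0.3, -0.1, -0.7]
grip_width: 0.402
grasp_force: 0.0
rv [ 0.005 -0.001  0.002] d [ 0.0382 -0.1048  0.0008] rows>= 1.8 clock 25.43 q [ 0.28  0.46 -1.07  1.62  0.42  1.31 -0.64] f [-0.3 -0.1 -0.7]
```

```bash
python3 -m jog '0 0 0 .0382 -.1048 0 .4;0 0 0 .0382 -.1048 0 .4;0 0 0 .0382 -.1048 0 .4;0 0 0 .0382 -.1048 0 .4;0 0 0 .0382 -.1048 0 .4;0 0 0 .0382 -.1048 0 .4' 60; python3 go.py .4037 .2795 .074 1.787
python3 - <<'E'
from fit import *
np.set_printoptions(precision=4,suppress=True)
ims={"scene":manip.camera("scene"),"top":manip.camera("top")}
for t,P,q in(("egg_cup_a",CUP,[.4964,.3413,.041,0]),("egg_cup_a",CUP,[.5137,.2634,.041,0]),("carrier",CAR,[.5051,.3024,0,.217]),("grip",GRIP,[.4037,.2795,.074,.217])):
    h=.042 if P is CUP else .03 if P is CAR else 0
    ms={c:mask(c,t,proj(c,np.array(q[:3])+[0,0,h])) for c in ims};ms={c:m for c,m in ms.items() if m is not None}
    print(t,list(ms),fit(P,ms,q,[0,1] if P is not CAR else [0,1,3]) if ms else "")
it=[(CAR,[.5051,.3024,0,.217]),(GRIP,[.4037,.2795,.074,.217]),(CUP,[.4964,.3413,.041,0]),(CUP,[.5137,.2634,.041,0])]
cv2.imwrite("pics/d6.png",np.hstack([overlay("top",ims["top"],it,255,155,110,130,3.3),overlay("scene",ims["scene"],it,262,170,130,130,3.3)]))
E
```

```text
clock: 26.18
position: [0.403, 0.2782, 0.1978]
ee_rot: [0.626, 0.78, 0.0, -0.001]
ft_force: [0.7, -0.2, 0.5]
grip_width: 0.403
grasp_force: 0.0
rv [-0.001 -0.001  0.001] d [0.001  0.001  0.1238] rows>= 2.0 clock 26.18 q [ 0.4   0.25 -1.21  1.83  0.25  1.23 -0.67] f [ 0.7 -0.2  0.5]
egg_cup_a ['scene', 'top'] (array([0.4958, 0.34  , 0.041 , 0.    ]), np.float64(0.106479092661808))
egg_cup_a ['scene', 'top'] (array([0.5129, 0.2632, 0.041 , 0.    ]), np.float64(0.10408087867332122))
carrier ['scene', 'top'] (array([0.5047, 0.302 , 0.    , 0.2106]), np.float64(0.6265177330821252))
grip ['scene'] (array([0.4048, 0.2772, 0.074 , 0.217 ]), np.float64(0.14433801338407037))
```

View pics/d6.png

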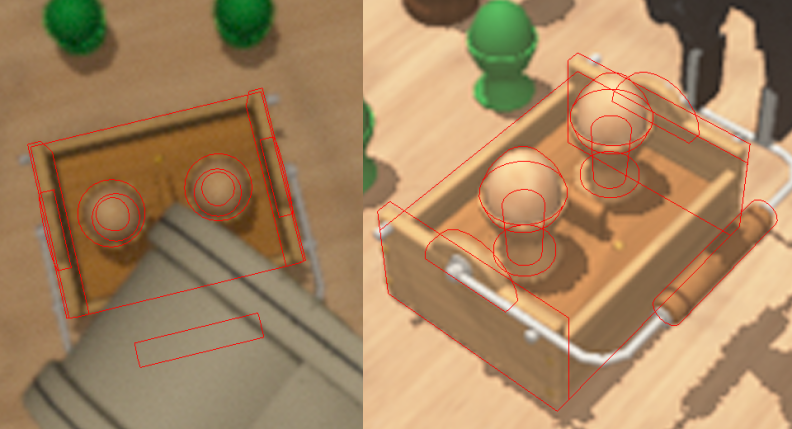

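Both cups stand upright on the middle line at (523,205) and (612,125), and the roller is on its outline (715,263). Now grip the roller.

```bash
python3 -m jog '0 0 0 .001 .001 .04 .4;0 0 0 .001 .001 .08 .4;0 0 0 .001 .001 .11 .4;0 0 0 .001 .001 .1225 .4;0 0 0 .001 .001 .1225 .4;0 0 0 .001 .001 .1225 .4;0 0 0 .001 .001 .1225 .28;0 0 0 .001 .001 .1225 .2;0 0 0 .001 .001 .1225 .1;0 0 0 .001 .001 .1225 .1;0 0 0 .001 .001 .1225 .1;0 0 0 .001 .001 .1225 .1;0 0 0 .001 .001 .1225 .1' 60; python3 go.py .5051 .3024 .178 1.787
```

```text
clock: 28.3
position: [0.404, 0.2798, 0.0763]
ee_rot: [0.626, 0.78, 0.001, 0.001]
ft_force: [1.4, -1.3, 6.8]
grip_width: 0.188
grasp_force: 58.4
rv [0.002 0.    0.002] d [ 0.0002  0.1038 -0.1015] rows>= 2.3 clock 28.3 q [ 0.24  0.43 -1.08  1.95  0.45  1.02 -0.83] f [ 1.4 -1.3  6.8]
```

```bash
python3 -m jog '0 0 0 0 .0004 -.009 .1;0 0 0 0 .0016 -.018 .1;0 0 0 0 .0063 -.0356 .1;0 0 0 0 .0139 -.052 .1;0 0 0 0 .0243 -.0668 .1;0 0 0 0 .0371 -.0797 .1;0 0 0 0 .052 -.09 .1;0 0 0 0 .0684 -.0977 .1;0 0 0 0 .0859 -.1024 .1;0 0 0 0 .1038 -.1035 .1;0 0 0 0 .1038 -.1035 .1;0 0 0 0 .1038 -.1035 .1' 60
```

```text
clock: 29.8
position: [0.505, 0.3021, 0.1804]
ee_rot: [0.626, 0.78, 0.0, 0.0]
ft_force: [0.5, -1.3, 7.2]
grip_width: 0.183
grasp_force: 59.8
```

```bash
python3 -m jog '0 0 0 0 0 -.003 .1;0 0 0 0 0 -.008 .1;0 0 0 0 0 -.015 .1;0 0 0 0 0 -.023 .1;0 0 0 0 0 -.032 .1;0 0 0 0 0 -.042 .1;0 0 0 0 0 -.052 .1;0 0 0 0 0 -.062 .1;0 0 0 0 0 -.072 .1;0 0 0 0 0 -.081 .1;0 0 0 0 0 -.089 .1;0 0 0 0 0 -.095 .1;0 0 0 0 0 -.099 .1;0 0 0 0 0 -.1 .1;0 0 0 0 0 -.1 .1;0 0 0 0 0 -.1 .1;0 0 0 0 0 -.1 .1;0 0 0 0 0 -.1 .1' 60
python3 - <<'E'
from fit import *
im=manip.camera("scene");t=manip.camera("top")
it=[(CAR,[.5051,.3024,.1,.217])]
cv2.imwrite("pics/d7.png",overlay("scene",im,it,240,100,200,180,3.3))
E
```

```text
clock: 32.05
position: [0.5046, 0.302, 0.279]
ee_rot: [0.626, 0.78, -0.0, 0.0]
ft_force: [-0.6, 0.8, -11.7]
grip_width: 0.188
grasp_force: 58.7
```

View pics/d7.png

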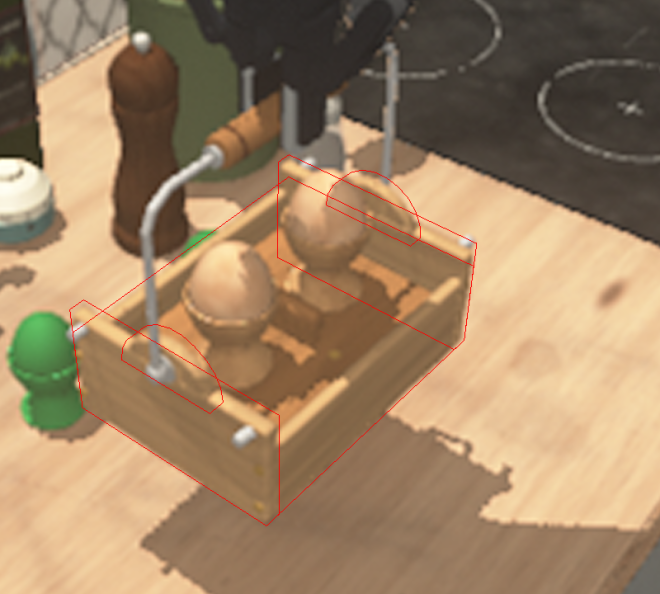

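The carrier hangs on the level outline drawn at z = 0.10 m, with both cups upright at (232,310) and (325,235). I let the swing settle and check it for stillness.

```bash
R='0 0 0 0 0 0 .1'; python3 -m jog '0 0 0 0 0 0 .1;0 0 0 0 0 0 .1;0 0 0 0 0 0 .1;0 0 0 0 0 0 .1;0 0 0 0 0 0 .1;0 0 0 0 0 0 .1;0 0 0 0 0 0 .1;0 0 0 0 0 0 .1;0 0 0 0 0 0 .1;0 0 0 0 0 0 .1;0 0 0 0 0 0 .1;0 0 0 0 0 0 .1;0 0 0 0 0 0 .1;0 0 0 0 0 0 .1;0 0 0 0 0 0 .1;0 0 0 0 0 0 .1' 60
python3 - <<'E'
from h import *
f=[manip.camera("scene").astype(int) for _ in range(8)]
a=lambda i,j:np.abs(f[i]-f[j])[100:280,240:440].mean().round(2)
print([a(0,j) for j in range(1,8)]); o=manip.get_obs();print(o["clock"],o["ft_force"],o["position"])
g=[cv2.cvtColor(x.astype(np.uint8),cv2.COLOR_BGR2GRAY)[190:265,255:345].astype(np.float32) for x in f]
print([np.round(cv2.phaseCorrelate(g[0],g[j])[0],3).tolist() for j in range(1,8)])
E
```

```text
clock: 34.15
position: [0.5046, 0.302, 0.279]
ee_rot: [0.626, 0.78, -0.0, 0.0]
ft_force: [0.5, -0.0, -11.0]
grip_width: 0.188
grasp_force: 58.7
[np.float64(0.46), np.float64(0.46), np.float64(0.47), np.float64(0.46), np.float64(0.46), np.float64(0.46), np.float64(0.46)]
34.55 [ -0.6168926   -0.03566558 -10.88021704] [0.50460381 0.3020023  0.27898457]
[[0.012, 0.503], [-0.006, 0.484], [0.013, 0.514], [-0.007, 0.503], [0.001, 0.517], [-0.018, 0.499], [0.008, 0.491]]
```

```bash
python3 -c "
from workcell import manip
print(manip.hand_in())"
```

```text
the job is handed in; nothing more can be done
None
```

I packed the carrier as asked, lifted it 10 cm by its roller, and handed it in with it hanging level and still, both egg cups upright on the board; the hand-in gave no verdict.

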